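# Clamp a turned bush in its check fixture

### The job

Clamp the turned bush for gauging, with fingertip pushes only and nothing picked up: slide it across the fixture plate until it sits home in the vee, push the forked clamp strap round over it as far as its stop, then run the loose wing nut down (clockwise from above), fingertip against its wings, until it is tight and the strap nips the bush. Do not pinch or force the nut, keep the bush upright on the plate and leave the gauges and other parts lying around alone.

Things in the scene. Friction and masses are not known exactly. Their poses are not given: they have to be found in the camera images.
- fixture: Check fixture fixed to the table: bright plate, top 14 mm above the table, from x -62 to +48 and y -95 to +95 mm. Origin on the table; +x roughly away from the robot (yaw within 0.35), +y left, z up. The stud with strap and wing nut stands at x 0, y -45 mm. The vee opens towards -x; its two smooth jaws, 14 mm high, touch the bush's flange 45 degrees either side of +x seen from the point nest.
- nest (a point): Point on the plate's top (14 mm over the table; fixture x 0, y +40 mm) above which the bush's axis stands when its flange touches both vee jaws.
- stud_top (a point): Top of the threaded stud (12 mm thick), on the axis of both strap and nut, 93 mm above the table.
- bush: Loose, oiled turned steel bush, about 0.14 kg: flange 48 mm across and 6 mm high at the bottom, body 34 mm across, 28 mm high in all. Origin at the centre of its underside, z up. Starts on the plate 16 to 32 mm towards fixture -x from the nest, up to 6 mm aside. Slides easily; push its body just above the flange (fingertip 9 mm above the plate), gently: pushed hard or high up it tips.
- clamp_strap: Collar on the stud and the dark steel strap it carries. Origin on the stud axis at the strap's underside: 45 mm above the table while its spring holds it up, 41.2 when clamped. Strap 12 mm thick, 30 wide, forked nose to 103 mm from the axis, heel to 36 mm the other way. Push its side 60 to 75 mm out, fingertip about 3 mm above its underside; nearer in the gripper's body can hit the wing nut.
- strap_swing (a joint): Swing of the strap about the stud, rad. 0 = against its stop, nose pointing to fixture +y, fork over the nest; grows counter-clockwise from above (1.57: nose points to fixture -x). Starts 1.3 to 1.8. Stays where it is left; a fingertip on its side face moves it with about 1 N. While the nut is loose it sweeps 3 mm above the bush.
- wing_nut: Steel wing nut with its washer. Origin on the stud axis at the washer's underside; about 59 mm above the table at the start, 54.2 mm when tight. Two wings in line through the axis, each 5 mm thick, reaching 32 mm from the axis; the round ears are 18 mm across, centred 23 mm from the axis and 22.5 mm above the origin. The hub is 25 mm across at the foot, 17 mm at its top 18.5 mm above the origin.
- nut_turn (a joint): Turn of the wing nut, rad. 0 = tight (it stops there); grows counter-clockwise from above as it unscrews, 3 mm up a turn. Starts 8.6 to 11.8. The wings lie along the fixture direction at this angle from fixture +x, and opposite. Turns with about 0.5 N at the ears and stays where it is left; meets the strap at about 8 and presses it down from there.
- plug_gauge: Bystander: plug gauge 112 mm long, 25 mm high, lying on the table left of the fixture.
- ring_gauge: Bystander: ring gauge 64 mm across, 20 mm high, right of the fixture.
- wide_bush: Bystander: a flatter bush, 58 mm across, 16 mm high, on the table behind the fixture.
- digital_caliper: Bystander: caliper 235 mm long, 17 mm high, lying on the table at the front right.
There are look-alikes about, which are no part of the job. What is shaped like the bush but blue is not meant.

How it is judged:
By the outcome, as a careful person would: the job done as asked, in the order asked, and still so for the second after the job is handed in, with the robot touching nothing.
It also fails if it takes over 70 s, if anything falls off the work surface, if the arm or the gripper's body presses on something with over 40 N, if the wrist force passes 120 N, or if a joint passes its speed limit or range.

### The arm

A 6-joint arm with a two-finger parallel gripper is mounted at the origin on a cart in front of the work surface, level with it; the furniture and walls round the work are solid. World frame = base frame: x ahead of the robot, y to its left, z up, the work surface at z = 0. Lengths are in m, angles in rad, forces in N, time in s.
With the tool pointing down it reaches from about 0.25 to 0.775 m from the base axis. Payload 4 kg.
Tool frame: the origin (TCP) lies between the finger pads; the fingertips stand 14 mm ahead of it and the grasp point (between the pads) lies 5 mm behind it (tip_reach is the distance from the TCP to the fingertips, in m); z points along the fingers, y is the line along which they close (so a half turn about z gives the same grasp; the last joint's range is limited). The gripper opens to 94 mm and grips with 3 to 60 N. Pads are 16 mm wide; open, the fingers measure 119 mm over their backs; the gripper's body (75 mm by 177 mm) begins 78 mm behind the grasp point.
Start: joints at [-1.234, 0.087, 1.371, -0, 1.684, -0.103], TCP at [0.234, -0.498, 0.22] pointing down, gripper open.
Joint ranges: [-3.1, 3.1], [-0.76, 2.03], [0.27, 2.55], [-1.08, 4.22], [0.17, 2.65], [-2.57, 2.57]. Speed limits (rad/s): [2.79, 2.79, 3.14, 3.14, 3.14, 3.14].

### API

Orientations are given as [roll, pitch, yaw] about the fixed x, y, z axes, in that order (R = Rz(yaw) Ry(pitch) Rx(roll)).
In Python, from bench import * gives the robot as it stands. The module is installed in compiled form; this text tells all that it offers.
- The arm moves only by the tool servo_tool, never from a script. Its argument "targets" is a list of rows, each a list of 4 numbers: the shift along the tool's x, y, z in cm, then the turn about the tool's z in degrees. A call has 1 to 8 rows; each row is the pose to reach, as a shift and turn from the pose commanded when the call began, along the tool's axes at that moment; what a row does not reach only later rows make up. A row lasts 1/8 s, in which the tool goes at most 62.5 mm and 10.7 degrees, less where a joint would pass 70% of its speed; a pose out of reach is approached as far as the arm can. A call with a gripper value outside its range is refused whole. "claw" is the closure in counts, from 0 (fully open) to 255 (shut), set as the call begins (left out, the last holds). The fingers move at their own pace and stop on an object; the grip force is fixed at half the most. Time passes only in rows, so rows that repeat a pose let the fingers close. It gives the time, the measured TCP pose, the force, the opening and the grip force at its end, in the units of the state.
- get_obs(): the state, without advancing time (a new reading comes with each control period).
- snapshot(name): name is "scene" or "top" or "wrist"; returns the picture (480x640x3 uint8, blue, green, red); there is no depth.
- camera_model(name): a dict with "camera_matrix" (3x3 intrinsics, pixels), "camera_from_world" (4x4, takes a point from world to camera coordinates). Camera axes: x right, y up, looking along -z (the intrinsics and any distortion apply to the point x, -y, -z); pixel columns grow to the right and rows downward; lengths in m; the calibration is good to about 2 mm. The wrist camera is an equidistant fisheye: a pixel r from the principal point sees the ray r / f radians off the axis. A picture is of the moment at which its call begins: read the wrist's pose just before it. camera_model takes no time and is no camera call; for the wrist camera it gives the pose at the moment of the call.
- close_job(): hands the job in; it is judged then, once.
The state is a dict: "time": time; "joint_positions": joint angles; "qvel": joint speeds; "joint_torque": joint torques, N m; "tool_pos": TCP position; "ee_rot": TCP orientation; "wrist_force": force on the tool from outside, world axes, zero at the start; "wrist_torque": the same for the moment, N m; "width": finger opening in m; "finger_force": force on a finger pad.
Only numpy, scipy, OpenCV 4.12 (cv2) and the standard library are available. Lean on these libraries where they do the work, as an engineer would, in place of code of your own. Each camera call takes 0.05 s, during which the arm holds its last target. There are 200 camera calls.

## Working session

There is one attempt and no reset: what is moved stays moved. The work goes in short steps, Python scripts to look and compute and a tool call to move; the robot and the scene stay as the last step left them, time stands still between calls to the robot, and variables do not carry over. Pictures are saved under pics/ and viewed, at most 10 in all, crops included, and the job is handed in when it is done.

Besides the shell and the picture viewer there is one more tool, called as name(argument=value, ...), one argument or row to a line, values as JSON. servo_tool: Moves the arm, as the interface text tells. Its arguments: {"type":"object","properties":{"targets":{"type":"array"},"claw":{"type":"number"}},"required":["targets"]}

```bash
mkdir -p pics
python3 - <<'E'
from bench import *
import cv2
o=get_obs();print(o)
for n in ("top","scene"):
    cv2.imwrite(f"pics/{n}0.png",snapshot(n));c=camera_model(n);print(n,c)
E
```

```text
{'time': 0.0, 'joint_positions': array([-1.23411769e+00,  8.79457645e-02,  1.37224182e+00, -1.82306846e-05,
        1.68361464e+00, -1.03078451e-01]), 'qvel': array([ 8.72675698e-04,  1.38291338e-03, -9.80773124e-05, -2.51882672e-05,
        1.31113927e-03, -1.66037485e-04]), 'joint_torque': array([ 8.80465341e-04, -3.40177274e+01, -3.02424359e+01,  7.18888873e-02,
        3.29391507e-02, -1.60658506e-04]), 'tool_pos': array([ 0.23397298, -0.49717315,  0.21831552]), 'ee_rot': array([-3.13939295e+00, -2.09332494e-04,  4.39754827e-01]), 'wrist_force': array([ 0.15645094, -0.06217456, -0.43406444]), 'wrist_torque': array([-0.00321465,  0.02961634, -0.04707371]), 'finger_force': 0.0, 'width': 0.09375947193467782}
top {'camera_matrix': array([[447.85391704,   0.        , 312.76892117],
       [  0.        , 447.85391704, 242.25547422],
       [  0.        ,   0.        ,   1.        ]]), 'camera_from_world': array([[ 0.00333122, -0.99990291,  0.01353041, -0.2098876 ],
       [ 0.99727095,  0.00431977,  0.0737021 , -0.56720477],
       [-0.07375339,  0.01324797,  0.99718851, -0.95990195],
       [ 0.        ,  0.        ,  0.        ,  1.        ]])}
scene {'camera_matrix': array([[459.0931804 ,   0.        , 322.42132589],
       [  0.        , 459.0931804 , 251.87825378],
       [  0.        ,   0.        ,   1.        ]]), 'camera_from_world': array([[ 8.57717971e-01, -5.14119816e-01, -8.34491131e-04,
        -5.98590569e-01],
       [ 3.76450734e-01,  6.26934338e-01,  6.82083705e-01,
        -1.44359883e-01],
       [-3.50149578e-01, -5.85349596e-01,  7.31273631e-01,
        -8.74203498e-01],
       [ 0.00000000e+00,  0.00000000e+00,  0.00000000e+00,
         1.00000000e+00]])}
```

View pics/top0.png

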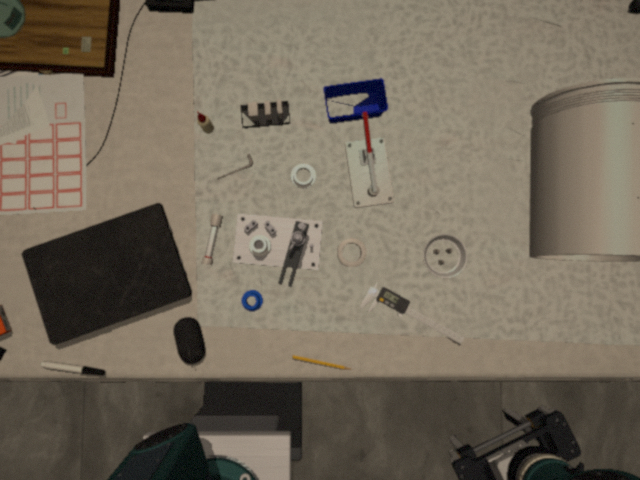

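View pics/scene0.png

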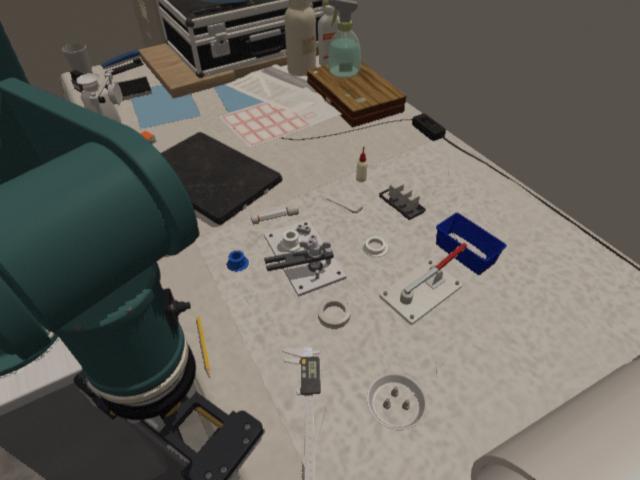

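The top view shows the fixture plate at about (235..323, 215..270), bush at (260,244), strap nose at (287,280) and stud/nut at (301,232). I'll enlarge it.

```bash
python3 - <<'E'
import cv2
i=cv2.imread("pics/top0.png")[205:295,225:335]
cv2.imwrite("pics/topc.png",cv2.resize(i,None,fx=7,fy=6.6,interpolation=cv2.INTER_CUBIC))
E
cat > h.py <<'E'
import numpy as np, cv2
from bench import *
def ray(n,u,v,M=None):
    c=M or camera_model(n);K=c["camera_matrix"];T=c["camera_from_world"]
    a=np.array([(u-K[0,2])/K[0,0],(v-K[1,2])/K[1,1]])
    if n=="wrist":
        r=np.hypot(*a); a=a/r*np.sin(r) if r>0 else a; d=np.array([a[0],-a[1],-np.cos(r)])
    else: d=np.array([a[0],-a[1],-1.])
    R=T[:3,:3]; return -R.T@T[:3,3], R.T@d
def at(n,u,v,z,M=None):
    p,d=ray(n,u,v,M); return (p+d*(z-p[2])/d[2])[:2]
def proj(n,P,M=None):
    c=M or camera_model(n);K=c["camera_matrix"];T=c["camera_from_world"]
    q=T[:3,:3]@np.asarray(P)+T[:3,3]; x=np.array([q[0],-q[1]]);z=-q[2]
    if n=="wrist":
        r=np.hypot(*x); s=np.arctan2(r,z)/max(r,1e-9)
    else: s=1/z
    return np.array([K[0,2]+K[0,0]*x[0]*s,K[1,2]+K[1,1]*x[1]*s])
E
```

```text
(no output)
```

View pics/topc.png

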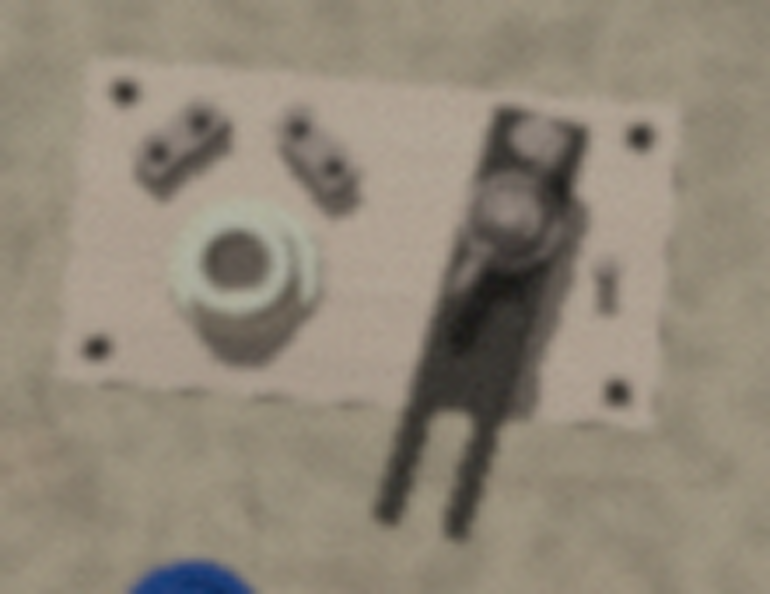

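Crop: plate corners at TL(88,60), TR(680,103), BR(652,428), BL(58,380); bush top ring centre about (237,258); strap nose tips (388,522),(457,538); stud top about (510,208), wings roughly from (540,240) to (465,275).

```bash
cat >> h.py <<'E'
def fit(L,W):
    L=np.asarray(L);W=np.asarray(W);l=L-L.mean(0);w=W-W.mean(0)
    yaw=np.arctan2((l[:,0]*w[:,1]-l[:,1]*w[:,0]).sum(),(l*w).sum())
    R=np.array([[np.cos(yaw),-np.sin(yaw)],[np.sin(yaw),np.cos(yaw)]])
    o=W.mean(0)-R@L.mean(0); return o,yaw,R,W-(L@R.T+o)
E
python3 - <<'E'
from h import *
np.set_printoptions(precision=4,suppress=True)
f=lambda u,v:((u+.5)/7+225-.5,(v+.5)/6.6+205-.5)
C=[(88,60),(680,103),(652,428),(58,380)]
W=[at("top",*f(*c),.014) for c in C]
o,y,R,r=fit(np.array([(48,95),(48,-95),(-62,-95),(-62,95)])/1e3,W)
print(o,y,r*1e3)
loc=lambda p:R.T@(p-o)*1e3
for nm,c,z in (("bush",(237,258),.042),("nose1",(388,522),.057),("nose2",(457,538),.057),("stud",(510,208),.093),("w1",(465,275),.08),("w2",(540,235),.08)):
    print(nm,at("top",*f(*c),z),loc(at("top",*f(*c),z)))
E
```

```text
[ 0.5775 -0.1302] -0.07660912460887835 [[-1.1428 -0.7845]
 [-0.2012  1.0419]
 [ 0.2865  1.233 ]
 [ 1.0575 -1.4903]]
bush [ 0.563  -0.0909] [-17.4263  38.0711]
nose1 [ 0.478  -0.1387] [-98.5489 -16.1642]
nose2 [ 0.473  -0.1595] [-101.9527  -37.2024]
stud [ 0.5752 -0.1755] [  1.2333 -45.3596]
w1 [ 0.5553 -0.1621] [-19.6589 -33.525 ]
w2 [ 0.5679 -0.1841] [ -5.382  -54.5107]
```

```bash
cat >> h.py <<'E'
O=np.array([.5775,-.1302]);YAW=-.0766
def F(x,y):
    c,s=np.cos(YAW),np.sin(YAW); return O+np.array([c*x-s*y,s*x+c*y])/1e3
def rows(goals):  # goals: (fixture x mm, y mm, TCP z m, fixture yaw rad) -> shift cm in tool axes now, turn deg
    o=get_obs(); p=o["tool_pos"]; y=o["ee_rot"][2]
    for g in goals:
        d=np.append(F(g[0],g[1])-p[:2], g[2]-p[2])*100
        t=-np.degrees((g[3]+YAW-y+np.pi)%(2*np.pi)-np.pi)
        print([round(v,2) for v in (d@[np.cos(y),np.sin(y),0],d@[np.sin(y),-np.cos(y),0],-d[2],t)])
def st():
    o=get_obs();p=o["tool_pos"];c,s=np.cos(YAW),np.sin(YAW);d=(p[:2]-O)*1e3
    print("t",round(o["time"],2),"loc",np.round([c*d[0]+s*d[1],-s*d[0]+c*d[1]],1),"z",round(p[2],4),"fyaw",round(o["ee_rot"][2]-YAW,3),"F",np.round(o["wrist_force"],1),"T",np.round(o["wrist_torque"],2),"w",round(o["width"],4),"q6",round(o["joint_positions"][5],2),o["ee_rot"][:2])
E
python3 -c "
from h import *
st();rows([(-75,38,.2,0)])"
```

```text
t 0.1 loc [-314.4 -392.2] z 0.2184 fyaw 0.516 F [ 0.2 -0.5 -0.5] T [-0.02 -0.01 -0.01] w 0.0937 q6 -0.1 [-3.13959862e+00 -2.09083962e-04]
[np.float64(42.06), np.float64(-25.59), np.float64(1.84), np.float64(29.59)]
```

servo_tool(
  targets=[
    [5, -3, 0.2, 4],
    [11, -7, 0.5, 9],
    [17, -10.5, 0.8, 14],
    [23, -14, 1, 19],
    [29, -17.5, 1.3, 24],
    [35, -21.5, 1.6, 29.6],
    [40, -24.5, 1.8, 29.6],
    [42, -25.6, 1.8, 29.6],
  ],
  claw=255,
)

```text
time: 1.1
tool_pos: [0.5057, -0.0851, 0.201]
ee_rot: [3.141, 0.001, -0.076]
wrist_force: [1.2, -1.4, 0.6]
width: 0.0176
finger_force: 0.0
```

servo_tool(
  targets=[
    [0, 0, 0, 0],
    [0, 0, 0, 0],
    [0, 0, 0, 0],
  ],
)

```text
time: 1.48
tool_pos: [0.5045, -0.0886, 0.2014]
ee_rot: [3.141, 0.0, -0.079]
wrist_force: [-0.4, 0.1, -0.2]
width: 0.0004
finger_force: 0.0
```

Run:
```python
from h import *
import pickle
st();M=camera_model("wrist");pickle.dump(M,open("M1.pkl","wb"))
i=snapshot("wrist");cv2.imwrite("pics/w1.png",i)
T=M["camera_from_world"];print(-T[:3,:3].T@T[:3,3],M["camera_matrix"][0],proj("wrist",[*F(0,40),.014],M),proj("wrist",[*F(0,-45),.093],M))
cv2.imwrite("pics/w1b.png",cv2.resize(i,(800,600)))
```

```text
t 1.48 loc [-75.9  35.9] z 0.2014 fyaw -0.002 F [-0.4  0.1 -0.2] T [ 0.05  0.02 -0.04] w 0.0004 q6 1.37 [3.14113428e+00 3.61660686e-04]
[ 0.58691323 -0.09648309  0.36615117] [371.64829954   0.         314.72612738] [308.56800089 140.03355774] [420.85525919 144.3316709 ]
```

View pics/w1b.png

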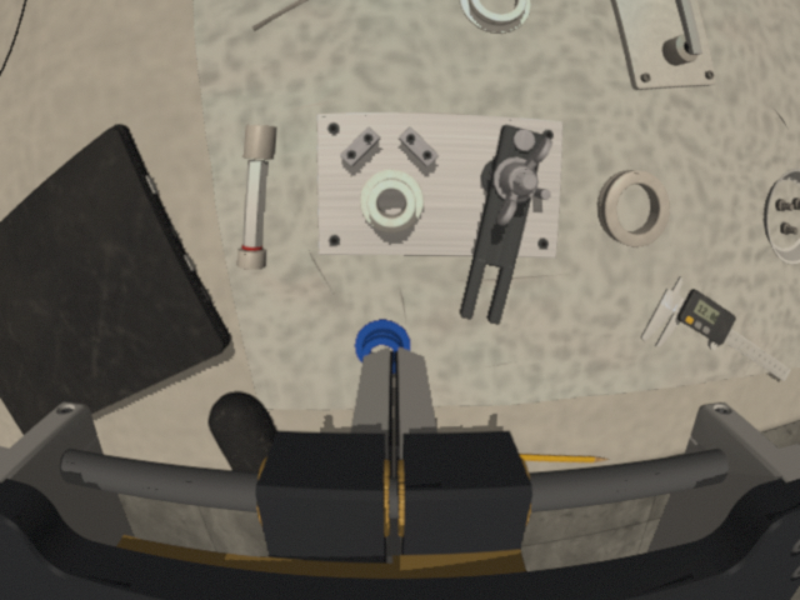

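Wrist view (800-scale): plate corners (318,113),(562,121),(555,255),(319,254); bush top (392,203), stud top (524,178), wings toward (508,212) and (541,147), strap nose tips (468,318),(496,321); blue look-alike at (383,343).

Run:
```python
from h import *
import pickle
M=pickle.load(open("M1.pkl","rb"));np.set_printoptions(precision=4,suppress=True)
a=lambda u,v,z:at("wrist",u*.8,v*.8,z,M)
W=[a(*c,.014) for c in ((318,113),(562,121),(555,255),(319,254))]
o,y,R,r=fit(np.array([(48,95),(48,-95),(-62,-95),(-62,95)])/1e3,W);print(o,y,r*1e3)
loc=lambda p:R.T@(p-o)*1e3
for n,u,v,z in (("bush",392,203,.042),("stud",524,178,.093),("w1",508,212,.08),("w2",541,147,.08),("n1",468,318,.057),("n2",496,321,.057),("blue",383,340,.014)): print(n,a(u,v,z),loc(a(u,v,z)))
i=cv2.imread("pics/w1.png")[70:280,230:470];cv2.imwrite("pics/w1c.png",cv2.resize(i,(680,595),interpolation=cv2.INTER_CUBIC))
```

```text
[ 0.578  -0.1326] -0.08472372733058443 [[-0.9605 -1.6443]
 [-1.1034  1.0864]
 [ 1.7428  1.444 ]
 [ 0.3212 -0.8861]]
bush [ 0.5612 -0.0936] [-20.0259  37.5012]
stud [ 0.5756 -0.1738] [  1.0592 -41.2785]
w1 [ 0.5539 -0.1661] [-21.1329 -35.3927]
w2 [ 0.5944 -0.1898] [ 21.204  -55.6339]
n1 [ 0.478  -0.1409] [-98.9581 -16.6931]
n2 [ 0.474  -0.1612] [-101.244   -37.2862]
blue [ 0.4496 -0.0771] [-132.6186   44.4795]
```

View pics/w1c.png

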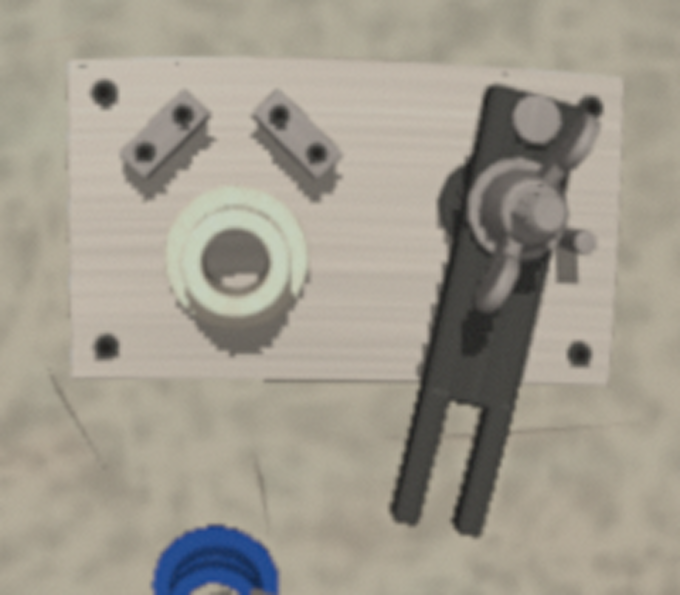

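Run:
```python
from h import *
import pickle
M=pickle.load(open("M1.pkl","rb"));np.set_printoptions(precision=4,suppress=True)
k=240/680
a=lambda u,v,z:at("wrist",(u+.5)*k+230-.5,(v+.5)*k+70-.5,z,M)
W=[a(*c,.014) for c in ((68,60),(622,78),(608,383),(72,377))]+[a(545,212,.093)]
o,y,R,r=fit(np.array([(48,95),(48,-95),(-62,-95),(-62,95),(0,-45)])/1e3,W);print(o,y,r*1e3)
loc=lambda p:R.T@(p-o)*1e3
for n,u,v,z in (("bush",236,250,.042),("flange",237,253,.02),("w1",497,280,.082),("w2",582,135,.082),("n",406,522,.057),("n2",468,534,.057)): print(n,a(u,v,z),loc(a(u,v,z)))
d=a(582,135,.082)-a(497,280,.082);print("wing ang mod pi",(np.arctan2(d[1],d[0])-y)%np.pi)
```

```text
[ 0.5777 -0.1321] -0.0857532628938314 [[-1.1201 -1.3397]
 [-1.1254  1.0998]
 [ 1.2277  0.6105]
 [ 0.9713 -1.3587]
 [ 0.0465  0.9882]]
bush [ 0.5652 -0.0933] [-15.8061  37.5983]
flange [ 0.5627 -0.0934] [-18.2833  37.3537]
w1 [ 0.5551 -0.1646] [-19.7567 -34.2569]
w2 [ 0.5946 -0.1911] [ 21.8389 -57.3085]
n [ 0.4785 -0.1396] [-98.1606 -15.9299]
n2 [ 0.4728 -0.1594] [-102.1544  -36.1337]
wing ang mod pi 2.635542918670925
```

```bash
sed -i 's/^O=.*/O=np.array([.5777,-.1318]);YAW=-.083/' h.py; python3 -c "
from h import *
st();rows([(-58,39,.1,0),(-58,39,.037,0)])"
```

```text
t 1.52 loc [-76.4  36.9] z 0.2015 fyaw 0.004 F [ 0.1 -0.8  0.1] T [0.06 0.05 0.06] w 0.0006 q6 1.37 [ 3.14120246e+00 -1.38273907e-06]
[np.float64(1.84), np.float64(-0.2), np.float64(10.15), np.float64(0.21)]
[np.float64(1.84), np.float64(-0.2), np.float64(16.45), np.float64(0.21)]
```

servo_tool(
  targets=[
    [1, -0.1, 4, 0],
    [1.8, -0.2, 9, 0],
    [1.8, -0.2, 12, 0],
    [1.8, -0.2, 14.5, 0],
    [1.8, -0.2, 16, 0],
    [1.8, -0.2, 16.4, 0],
    [1.8, -0.2, 16.4, 0],
    [1.8, -0.2, 16.4, 0],
  ],
)

```text
time: 2.52
tool_pos: [0.5242, -0.0869, 0.0388]
ee_rot: [3.141, -0.003, -0.077]
wrist_force: [0.8, 0.0, -0.5]
width: 0.0004
finger_force: 0.0
```

```bash
python3 -c "
from h import *
st()"
```

```text
t 2.52 loc [-57.   40.3] z 0.0388 fyaw 0.006 F [ 0.8  0.  -0.5] T [ 0.04  0.   -0.01] w 0.0004 q6 1.38 [ 3.14103697e+00 -2.53645124e-03]
```

servo_tool(
  targets=[
    [0.3, 0, 0.1, 0],
    [0.6, 0, 0.15, 0],
    [0.9, 0, 0.15, 0],
    [1.1, 0, 0.15, 0],
    [1.3, 0, 0.15, 0],
    [1.5, 0, 0.15, 0],
    [1.7, 0, 0.15, 0],
    [1.9, 0, 0.15, 0],
  ],
)

```text
time: 3.52
tool_pos: [0.5423, -0.0881, 0.0359]
ee_rot: [3.142, 0.0, -0.077]
wrist_force: [-0.0, -0.5, -0.3]
width: 0.0003
finger_force: 0.3
```

servo_tool(
  targets=[
    [0.2, 0, 0, 0],
    [0.4, 0, 0, 0],
    [0.6, 0, 0, 0],
    [0.75, 0, 0, 0],
    [0.9, 0, 0, 0],
    [1.0, 0, 0, 0],
    [1.1, 0, 0, 0],
    [1.1, 0, 0, 0],
  ],
)

```text
time: 4.53
tool_pos: [0.5534, -0.0889, 0.036]
ee_rot: [3.142, -0.0, -0.077]
wrist_force: [-0.3, -0.3, -0.0]
width: 0.0006
finger_force: 0.1
```

```bash
python3 -c "
from h import *
st()"
```

```text
t 4.53 loc [-27.8  40.7] z 0.036 fyaw 0.006 F [-0.3 -0.3 -0. ] T [ 0.05  0.07 -0.04] w 0.0006 q6 1.39 [ 3.14151645e+00 -2.37320622e-04]
```

servo_tool(
  targets=[
    [0.07, 0, 0, 0],
    [0.14, 0, 0, 0],
    [0.2, 0, 0, 0],
    [0.26, 0, 0, 0],
    [0.3, 0, 0, 0],
    [0.3, 0, 0, 0],
  ],
)

```text
time: 5.28
tool_pos: [0.5557, -0.0888, 0.0356]
ee_rot: [-3.141, 0.001, -0.077]
wrist_force: [-2.8, 1.9, 1.5]
width: 0.0006
finger_force: 1.7
```

Run:
```python
from h import *
import pickle
st();M=camera_model("wrist");pickle.dump(M,open("M2.pkl","wb"))
i=snapshot("wrist");cv2.imwrite("pics/w2.png",i)
print(proj("wrist",[*F(0,40),.042],M))
u,v=map(int,proj("wrist",[*F(0,40),.042],M));u=max(u,100);v=max(v,90)
print(u,v);cv2.imwrite("pics/w2c.png",cv2.resize(i[v-90:v+90,u-100:u+100],(660,594),interpolation=cv2.INTER_CUBIC))
```

```text
t 5.28 loc [-25.5  41.1] z 0.0356 fyaw 0.006 F [-2.8  1.9  1.5] T [ 0.37  0.59 -0.03] w 0.0006 q6 1.39 [-3.14099073e+00  1.39914208e-03]
[314.35998035 261.70650035]
314 261
```

View pics/w2c.png

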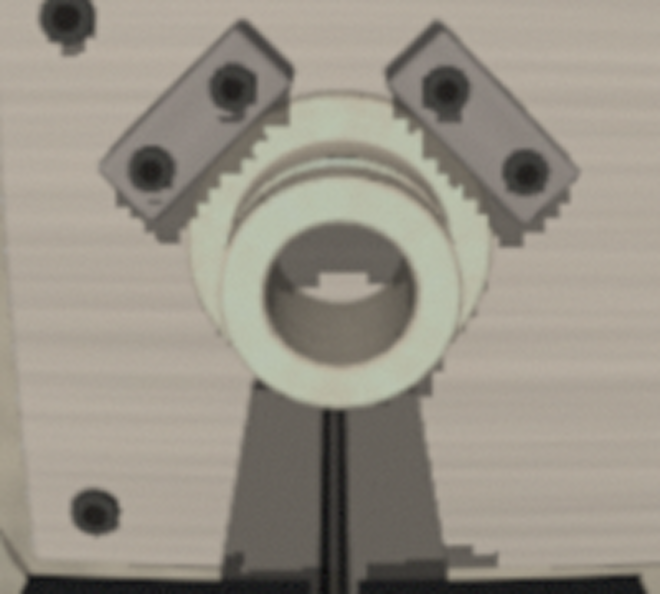

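The bush flange (centre ~(340,240)) sits symmetric between the two jaws; the contact force has risen to ~3 N. One small nudge, then back off and up.

servo_tool(
  targets=[
    [0.05, 0, 0, 0],
    [0.1, 0, 0, 0],
    [0.1, 0, 0, 0],
  ],
)

```text
time: 5.7
tool_pos: [0.556, -0.0888, 0.0356]
ee_rot: [-3.141, 0.003, -0.077]
wrist_force: [-5.7, 2.4, 0.9]
width: 0.0004
finger_force: 2.8
```

```bash
python3 -c "
from h import *
st()"
```

```text
t 5.7 loc [-25.2  41.1] z 0.0356 fyaw 0.006 F [-5.7  2.4  0.9] T [0.47 1.02 0.02] w 0.0004 q6 1.39 [-3.14088367e+00  2.97317708e-03]
```

servo_tool(
  targets=[
    [-0.3, 0, 0, 0],
    [-1.0, 0, 0, 0],
    [-2.0, 0, -1, 0],
    [-3.0, 0, -5, 0],
    [-3.0, 0, -9, 0],
    [-3.0, 0, -9, 0],
    [-3, 0, -9, 0],
  ],
)

```text
time: 6.58
tool_pos: [0.5269, -0.087, 0.1258]
ee_rot: [3.141, -0.0, -0.077]
wrist_force: [-0.2, -0.2, -0.9]
width: 0.0005
finger_force: 0.0
```

```bash
python3 -c "
from h import *
st()
s=1.38
g=[]
for off,z in ((45,.12),(45,.062),(27,.062)):
    u=np.array([-np.sin(s),np.cos(s)]);n=np.array([u[1],-u[0]])  # n: cw push dir
    p=np.array([0,-45])+70*u-off*n; print(p,n); g.append((p[0],p[1],z,np.arctan2(n[1],n[0])))
rows(g)"
```

```text
t 6.58 loc [-54.3  40.5] z 0.1258 fyaw 0.006 F [-0.2 -0.2 -0.9] T [-0.03  0.06 -0.03] w 0.0005 q6 1.38 [ 3.14132490e+00 -2.62092456e-04]
[-77.26358453 -75.90855068] [0.18964083 0.98185353]
[-77.26358453 -75.90855068] [0.18964083 0.98185353]
[-73.85004957 -58.23518713] [0.18964083 0.98185353]
[np.float64(-2.36), np.float64(11.62), np.float64(0.58), np.float64(-78.72)]
[np.float64(-2.36), np.float64(11.62), np.float64(6.38), np.float64(-78.72)]
[np.float64(-2.01), np.float64(9.86), np.float64(6.38), np.float64(-78.72)]
```

servo_tool(
  targets=[
    [-0.4, 2, 0, -10],
    [-0.8, 4, 0, -20],
    [-1.2, 6, 0, -30],
    [-1.6, 8, 0, -40],
    [-2, 10, 0, -50],
    [-2.36, 11.6, 0.6, -60],
    [-2.36, 11.6, 0.6, -70],
    [-2.36, 11.6, 0.6, -78.7],
  ],
)

```text
time: 7.58
tool_pos: [0.4935, -0.2005, 0.1174]
ee_rot: [-3.137, -0.001, 1.301]
wrist_force: [-0.4, 0.4, -0.2]
width: 0.0006
finger_force: 0.0
```

servo_tool(
  targets=[
    [0, 0, 2, 0],
    [0, 0, 4, 0],
    [0, 0, 5.5, 0],
    [0, 0, 5.8, 0],
    [0, 0, 5.8, 0],
    [0, 0, 5.8, 0],
  ],
)

```text
time: 8.32
tool_pos: [0.4955, -0.2011, 0.0629]
ee_rot: [3.14, 0.0, 1.297]
wrist_force: [-1.0, -0.5, 0.4]
width: 0.0004
finger_force: 0.0
```

```bash
cat >> h.py <<'E'
def sg(s,off=23,r=70,z=.062):
    u=np.array([-np.sin(s),np.cos(s)]);n=np.array([u[1],-u[0]])
    p=np.array([0,-45])+r*u-off*n; return (p[0],p[1],z,np.arctan2(n[1],n[0]))
E
python3 -c "
from h import *
st()
rows([sg(1.38,30),sg(1.38,24)]+[sg(s) for s in np.arange(1.3,.7,-.1)])"
```

```text
t 8.32 loc [-76.2 -75.9] z 0.0629 fyaw 1.38 F [-1.  -0.5  0.4] T [-0.05 -0.09 -0.03] w 0.0004 q6 -0.22 [3.13983668e+00 4.39357997e-04]
[np.float64(1.47), np.float64(-0.1), np.float64(0.09), np.float64(-0.01)]
[np.float64(2.07), np.float64(-0.1), np.float64(0.09), np.float64(-0.01)]
[np.float64(2.74), np.float64(-0.26), np.float64(0.09), np.float64(4.57)]
[np.float64(3.46), np.float64(-0.4), np.float64(0.09), np.float64(10.3)]
[np.float64(4.2), np.float64(-0.47), np.float64(0.09), np.float64(16.03)]
[np.float64(4.93), np.float64(-0.46), np.float64(0.09), np.float64(21.76)]
[np.float64(5.67), np.float64(-0.37), np.float64(0.09), np.float64(27.49)]
[np.float64(6.39), np.float64(-0.22), np.float64(0.09), np.float64(33.22)]
[np.float64(7.09), np.float64(0.01), np.float64(0.09), np.float64(38.95)]
```

servo_tool(
  targets=[
    [1, -0.1, 0.1, 0],
    [1.6, -0.1, 0.1, 0],
    [2.07, -0.1, 0.1, 0],
    [2.7, -0.26, 0.1, 4.6],
    [3.46, -0.4, 0.1, 10.3],
    [4.2, -0.47, 0.1, 16],
    [4.93, -0.46, 0.1, 21.8],
    [5.67, -0.37, 0.1, 27.5],
  ],
)

```text
time: 9.32
tool_pos: [0.5066, -0.1449, 0.0611]
ee_rot: [3.141, 0.001, 0.814]
wrist_force: [-0.8, 0.1, 0.5]
width: 0.0003
finger_force: 0.4
```

```bash
python3 -c "
from h import *
st()
rows([sg(s) for s in (.8,.7,.6,.5,.4,.3,.2,.1,0.05,0)])"
```

```text
t 9.32 loc [-69.8 -19. ] z 0.0611 fyaw 0.897 F [-0.8  0.1  0.5] T [-0.12  0.07  0.  ] w 0.0003 q6 0.37 [3.14144170e+00 7.13039095e-04]
[np.float64(0.71), np.float64(-0.11), np.float64(-0.09), np.float64(5.54)]
[np.float64(1.44), np.float64(-0.24), np.float64(-0.09), np.float64(11.27)]
[np.float64(2.17), np.float64(-0.29), np.float64(-0.09), np.float64(17.0)]
[np.float64(2.91), np.float64(-0.27), np.float64(-0.09), np.float64(22.73)]
[np.float64(3.64), np.float64(-0.17), np.float64(-0.09), np.float64(28.46)]
[np.float64(4.36), np.float64(-0.0), np.float64(-0.09), np.float64(34.19)]
[np.float64(5.05), np.float64(0.23), np.float64(-0.09), np.float64(39.92)]
[np.float64(5.72), np.float64(0.54), np.float64(-0.09), np.float64(45.65)]
[np.float64(6.04), np.float64(0.72), np.float64(-0.09), np.float64(48.51)]
[np.float64(6.36), np.float64(0.91), np.float64(-0.09), np.float64(51.38)]
```

servo_tool(
  targets=[
    [0.71, -0.11, -0.05, 5.5],
    [1.44, -0.24, -0.05, 11.3],
    [2.17, -0.29, -0.05, 17],
    [2.91, -0.27, -0.05, 22.7],
    [3.64, -0.17, -0.05, 28.5],
    [4.36, 0, -0.05, 34.2],
    [5.05, 0.23, -0.05, 39.9],
    [5.6, 0.48, -0.05, 44.5],
  ],
)

```text
time: 10.32
tool_pos: [0.5483, -0.107, 0.0613]
ee_rot: [-3.141, 0.001, 0.038]
wrist_force: [-1.0, 0.8, 0.2]
width: 0.0003
finger_force: 0.4
```

```bash
python3 -c "
from h import *
st()
rows([sg(s) for s in (.1,0.05,0)])"
```

```text
t 10.32 loc [-31.4  22.3] z 0.0613 fyaw 0.121 F [-1.   0.8  0.2] T [ 0.1   0.19 -0.  ] w 0.0003 q6 1.24 [-3.14126811e+00  1.11188116e-03]
[np.float64(0.15), np.float64(0.01), np.float64(-0.07), np.float64(1.19)]
[np.float64(0.5), np.float64(-0.09), np.float64(-0.07), np.float64(4.06)]
[np.float64(0.86), np.float64(-0.17), np.float64(-0.07), np.float64(6.92)]
```

servo_tool(
  targets=[
    [0.15, 0, 0, 1.2],
    [0.3, -0.04, 0, 2.6],
    [0.45, -0.08, 0, 4],
    [0.6, -0.12, 0, 5],
    [0.7, -0.14, 0, 6],
    [0.8, -0.16, 0, 6.9],
    [0.8, -0.16, 0, 6.9],
  ],
)

```text
time: 11.2
tool_pos: [0.5559, -0.1057, 0.0613]
ee_rot: [3.141, 0.001, -0.08]
wrist_force: [-2.4, 0.3, 0.3]
width: 0.0006
finger_force: 1.3
```

```bash
python3 -c "
from h import *
st()"
```

```text
t 11.2 loc [-23.9  24.2] z 0.0613 fyaw 0.003 F [-2.4  0.3  0.3] T [ 0.12  0.46 -0.07] w 0.0006 q6 1.36 [3.14142043e+00 1.30157877e-03]
```

servo_tool(
  targets=[
    [0.1, 0, 0, 0],
    [0.18, 0, 0, 0],
    [0.25, 0, 0, 0],
    [0.25, 0, 0, 0],
  ],
)

```text
time: 11.7
tool_pos: [0.5568, -0.1056, 0.061]
ee_rot: [-3.141, 0.005, -0.08]
wrist_force: [-7.4, 0.5, 2.9]
width: 0.0005
finger_force: 3.6
```

```bash
python3 -c "
from h import *
st()"
```

```text
t 11.7 loc [-22.9  24.3] z 0.061 fyaw 0.003 F [-7.4  0.5  2.9] T [ 0.2   1.43 -0.03] w 0.0005 q6 1.36 [-3.1412855   0.00516078]
```

servo_tool(
  targets=[
    [-0.5, 0, 0, 0],
    [-1.5, 0, 0, 0],
    [-2.5, 0, -1, 0],
    [-2.5, 0, -5, 0],
    [-2.5, 0, -10, 0],
    [-2.5, 0, -12, 0],
    [-2.5, 0, -12, 0],
  ],
)

```text
time: 12.58
tool_pos: [0.5352, -0.1043, 0.1849]
ee_rot: [3.14, -0.007, -0.08]
wrist_force: [-0.7, 0.4, -0.5]
width: 0.0005
finger_force: 0.0
```

Run:
```python
from h import *
import pickle
st();rows([(0,-45,.15,2.37)]);M=camera_model("wrist");pickle.dump(M,open("M3.pkl","wb"))
i=snapshot("wrist");cv2.imwrite("pics/w3.png",i)
u,v=map(int,proj("wrist",[*F(0,0),.05],M));u=max(u,120);v=max(v,90)
print(u,v,proj("wrist",[*F(0,-45),.093],M));cv2.imwrite("pics/w3c.png",cv2.resize(i[v-90:v+90,u-120:u+120],(792,594),interpolation=cv2.INTER_CUBIC))
```

```text
t 12.57 loc [-44.6  23.9] z 0.1849 fyaw 0.003 F [-0.7  0.4 -0.5] T [ 0.07  0.02 -0.01] w 0.0005 q6 1.35 [ 3.1401212  -0.00678296]
[np.float64(4.45), np.float64(6.9), np.float64(3.49), np.float64(-135.64)]
342 181 [409.33998334 189.69853931]
```

View pics/w3c.png

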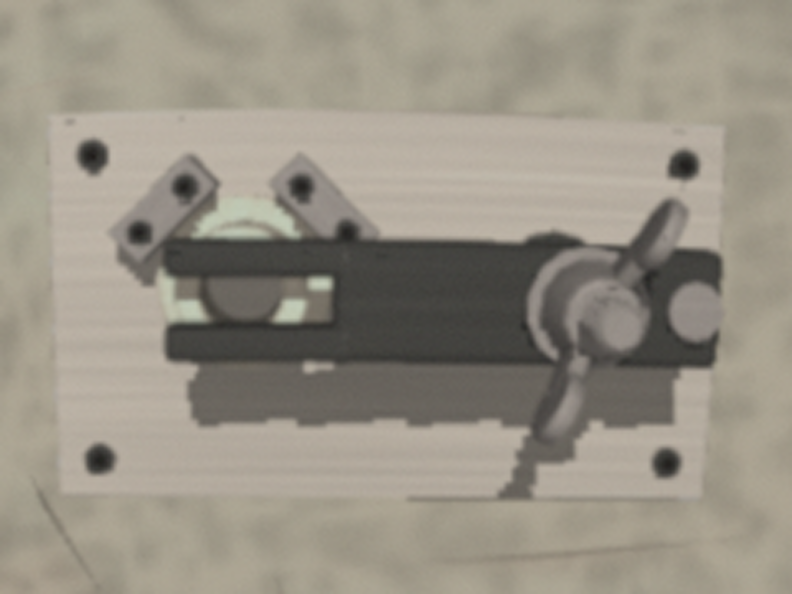

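The strap lies parallel to the plate, fork over the bush at ~(245,290) in the crop; wings run (557,405)–(665,232), stud top at (614,318). The bright heel post at (695,312) might stick up in the fingers' orbit, so I'll check its height.

Run:
```python
from h import *
import pickle
M1=pickle.load(open("M1.pkl","rb"));M3=pickle.load(open("M3.pkl","rb"))
k=240/680
c,s=np.cos(YAW),np.sin(YAW);R=np.array([[c,-s],[s,c]])
stud=np.array([1,-45])
for z in (.057,.061,.065,.07,.075,.08):
    a=R.T@(at("wrist",222+695/3.3,91+312/3.3,z,M3)-O)*1e3-stud
    b=R.T@(at("wrist",537*k+230,120*k+70,z,M1)-O)*1e3-stud
    print(z,a,b,"radii",np.hypot(*a),np.hypot(*b),"rot",np.arctan2(b[1],b[0])-np.arctan2(a[1],a[0]))
i=snapshot("scene");u,v=map(int,proj("scene",[*F(0,-45),.07]));print(u,v)
cv2.imwrite("pics/s1.png",cv2.resize(i[v-45:v+45,u-60:u+60],(792,594),interpolation=cv2.INTER_CUBIC))
```

```text
0.057 [ -2.17420789 -29.34803605] [25.38370798 -6.95401136] radii 29.4284624107959 26.31902173011071 rot 1.3773497592774508
0.061 [ -1.65448962 -28.02219139] [25.12325119 -5.81653333] radii 28.070991186970797 25.787784126110246 rot 1.4022585126188252
0.065 [ -1.13477135 -26.69634673] [24.86279439 -4.67905529] radii 26.720453492736134 25.29925104612391 rot 1.4272580420015184
0.07 [ -0.4851235  -25.03904091] [24.5372234  -3.25720774] radii 25.04374002602681 24.752469263635778 rot 1.4581945944880905
0.075 [  0.16452434 -23.38173509] [24.21165241 -1.83536019] radii 23.382313913347765 24.281117347350182 rot 1.4880998683924689
0.08 [  0.81417218 -21.72442926] [23.88608142 -0.41351265] radii 21.73968038428423 23.889660492783776 rot 1.5160264566686856
314 247
```

View pics/s1.png

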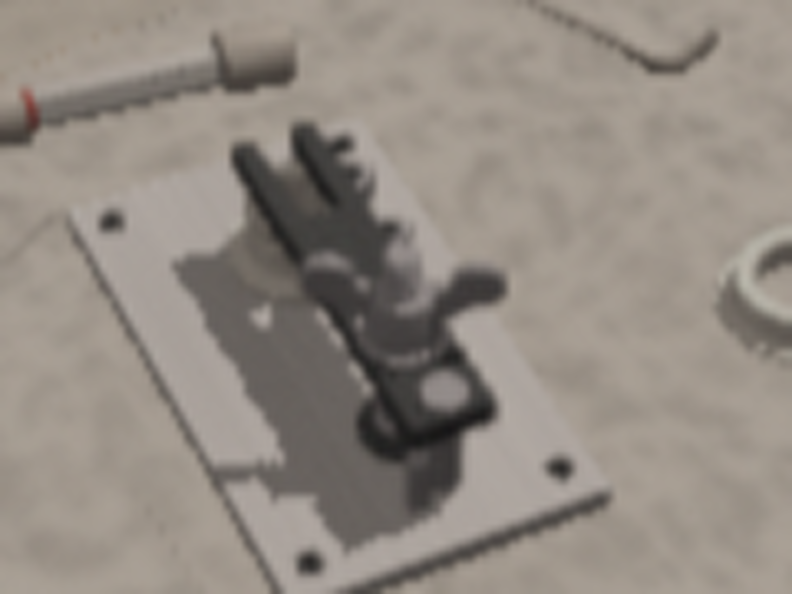

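servo_tool(
  targets=[
    [1, 1.5, 0, -10],
    [2, 3, 0, -20],
    [3, 4.5, 0, -30],
    [4, 6, 0, -40],
    [4.6, 6.85, 0, -50],
    [4.6, 6.85, 0, -60],
    [4.6, 6.85, 0, -70],
    [4.6, 6.85, 0, -80],
  ],
  claw=152,
)

```text
time: 13.68
tool_pos: [0.5733, -0.1756, 0.1788]
ee_rot: [-3.137, -0.001, 1.322]
wrist_force: [0.2, 0.1, 0.5]
width: 0.0379
finger_force: 0.0
```

servo_tool(
  targets=[
    [0, 0, 0.5, -10],
    [0, 0, 1, -20],
    [0, 0, 1.5, -30],
    [0, 0, 2, -40],
    [0, 0, 2.5, -50],
    [0, 0, 3, -55.6],
    [0, 0, 3, -55.6],
    [0, 0, 3, -55.6],
  ],
)

```text
time: 14.68
tool_pos: [0.5739, -0.1757, 0.1504]
ee_rot: [-3.141, -0.002, 2.285]
wrist_force: [0.1, 0.4, 0.0]
width: 0.0376
finger_force: 0.0
```

Run:
```python
from h import *
st();rows([(1.5,-44.5,.15,2.37),(1.5,-44.5,.087,2.37)])
import pickle
M=camera_model("wrist");pickle.dump(M,open("M4.pkl","wb"));i=snapshot("wrist")
print(proj("wrist",[*F(1.5,-44.5),.093],M))
cv2.imwrite("pics/w4.png",i[60:480,60:580])
```

```text
t 14.68 loc [ -0.2 -44.1] z 0.1504 fyaw 2.368 F [0.1 0.4 0. ] T [ 0.04 -0.09  0.03] w 0.0376 q6 -1.11 [-3.14074865e+00 -1.59064670e-03]
[np.float64(-0.15), np.float64(0.09), np.float64(0.04), np.float64(-0.12)]
[np.float64(-0.15), np.float64(0.09), np.float64(6.34), np.float64(-0.12)]
[318.38101181 267.14549944]
```

View pics/w4.png

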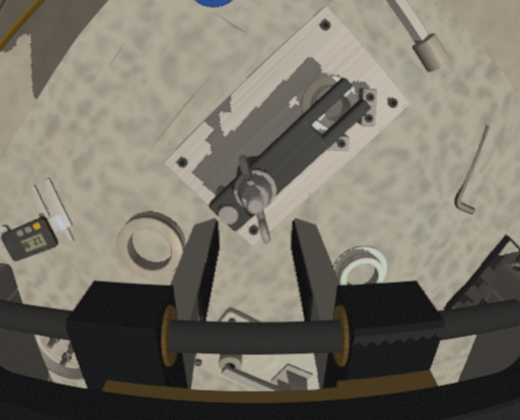

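Stud top at crop (253,205), centred between the fingertips (207/303), wings run (243,165)–(266,235), i.e. square to the finger line — clear to descend.

servo_tool(
  targets=[
    [-0.05, -0.05, 1.5, 0],
    [-0.05, -0.05, 3, 0],
    [-0.05, -0.05, 4.5, 0],
    [-0.05, -0.05, 5.5, 0],
    [-0.05, -0.05, 6.3, 0],
    [-0.05, -0.05, 6.3, 0],
  ],
)

```text
time: 15.48
tool_pos: [0.5739, -0.1765, 0.0877]
ee_rot: [-3.141, -0.001, 2.286]
wrist_force: [0.3, -0.7, 0.4]
width: 0.038
finger_force: 0.0
```

```bash
python3 -c "
from h import *
st()"
```

```text
t 15.47 loc [ -0.1 -44.8] z 0.0877 fyaw 2.369 F [ 0.3 -0.7  0.4] T [ 0.   -0.1  -0.01] w 0.038 q6 -1.11 [-3.14092569e+00 -1.09899703e-03]
```

servo_tool(
  targets=[
    [0, 0, 0, 10],
    [0, 0, 0, 20],
    [0, 0, 0, 30],
    [0, 0, 0, 40],
    [0, 0, 0, 50],
    [0, 0, 0, 60],
    [0, 0, 0, 70],
    [0, 0, 0, 80],
  ],
)

```text
time: 16.48
tool_pos: [0.5745, -0.1769, 0.0892]
ee_rot: [3.14, 0.0, 0.884]
wrist_force: [0.4, -0.1, -0.4]
width: 0.0379
finger_force: 0.3
```

```bash
python3 -c "
from h import *
st()"
```

```text
t 16.48 loc [  0.6 -45.2] z 0.0892 fyaw 0.967 F [ 0.4 -0.1 -0.4] T [-0.1   0.08  0.04] w 0.0379 q6 0.29 [3.14033709e+00 2.33709443e-04]
```

servo_tool(
  targets=[
    [0, 0, 0.05, 10],
    [0, 0, 0.1, 20],
    [0, 0, 0.1, 30],
    [0, 0, 0.1, 40],
    [0, 0, 0.1, 50],
    [0, 0, 0.1, 60],
    [0, 0, 0.1, 70],
    [0, 0, 0.1, 80],
  ],
)

```text
time: 17.48
tool_pos: [0.5744, -0.1766, 0.0881]
ee_rot: [3.142, -0.0, -0.512]
wrist_force: [-1.0, -0.4, -0.5]
width: 0.0378
finger_force: 0.3
```

servo_tool(
  targets=[
    [0, 0, 0, 10],
    [0, 0, 0, 20],
    [0, 0, 0, 30],
    [0, 0, 0, 36],
    [0, 0, 0, 36],
    [0, 0, 0, 30],
    [0, 0, 0, 24],
    [0, 0, 0, 24],
  ],
)

```text
time: 18.48
tool_pos: [0.5746, -0.1768, 0.088]
ee_rot: [-3.141, -0.001, -0.925]
wrist_force: [-0.2, 0.1, 1.2]
width: 0.0378
finger_force: 0.0
```

Run:
```python
from h import *
st()
import pickle
M=camera_model("wrist");pickle.dump(M,open("M5.pkl","wb"));i=snapshot("wrist")
u,v=map(int,proj("wrist",[*F(0,-45),.093],M));print(u,v)
cv2.imwrite("pics/w5.png",cv2.resize(i[v-90:v+90,u-120:u+120],(792,594),interpolation=cv2.INTER_CUBIC))
```

```text
t 18.48 loc [  0.7 -45.1] z 0.088 fyaw -0.842 F [-0.2  0.1  1.2] T [ 0.09  0.02 -0.06] w 0.0378 q6 2.1 [-3.14115939e+00 -1.03836009e-03]
313 313
```

View pics/w5.png

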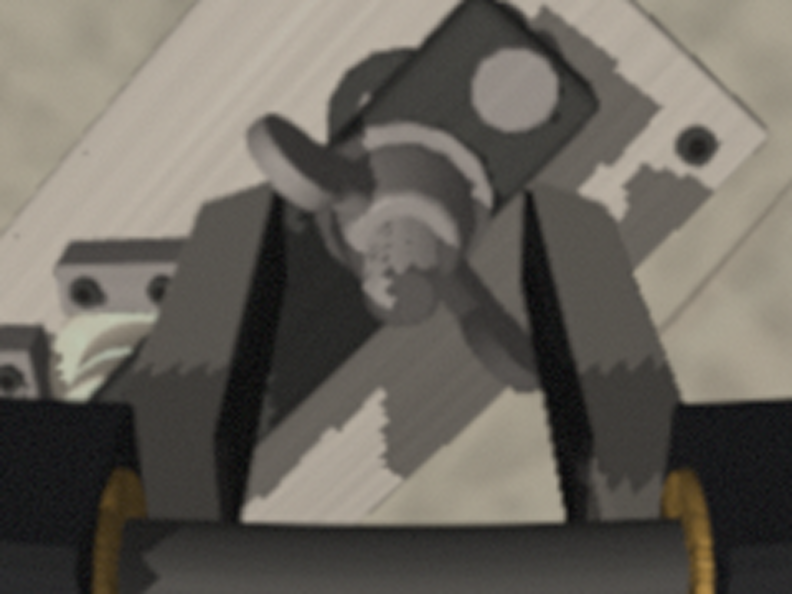

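The wings now lie at (285,165)–(510,365), about 40° ahead of the finger line: the nut turned with the fingers, stud centred. Lift, go back half a turn, sweep again.

servo_tool(
  targets=[
    [0, 0, -2, 0],
    [0, 0, -3.5, 0],
    [0, 0, -3.5, -10.6],
    [0, 0, -3.5, -21.2],
    [0, 0, -3.5, -31.8],
    [0, 0, -3.5, -42.4],
    [0, 0, -3.5, -53],
    [0, 0, -3.5, -63.6],
  ],
)

```text
time: 19.52
tool_pos: [0.5745, -0.1767, 0.1231]
ee_rot: [3.141, -0.001, 0.191]
wrist_force: [-0.4, 0.7, 0.4]
width: 0.0377
finger_force: 0.0
```

servo_tool(
  targets=[
    [0, 0, 0, -10.6],
    [0, 0, 0, -21.2],
    [0, 0, 0, -31.8],
    [0, 0, 0, -42.4],
    [0, 0, 0, -53],
    [0, 0, 0, -63.6],
    [0, 0, 0, -74.2],
    [0, 0, 0, -84.8],
  ],
)

```text
time: 20.52
tool_pos: [0.5745, -0.1767, 0.1231]
ee_rot: [3.141, 0.001, 1.671]
wrist_force: [-0.6, 0.8, -0.4]
width: 0.0381
finger_force: 0.0
```

servo_tool(
  targets=[
    [0, 0, 0, -10.6],
    [0, 0, 0, -21.2],
    [0, 0, 0, -31.6],
    [0, 0, 0, -31.6],
    [0, 0, 0, -31.6],
  ],
)

```text
time: 21.15
tool_pos: [0.5744, -0.1766, 0.1228]
ee_rot: [3.141, 0.001, 2.214]
wrist_force: [0.1, 0.0, 0.2]
width: 0.038
finger_force: 0.0
```

```bash
python3 -c "
from h import *
st();rows([(.5,-45,.087,-.842+np.pi)])"
```

```text
t 21.15 loc [  0.5 -45. ] z 0.1228 fyaw 2.297 F [0.1 0.  0.2] T [-0.02 -0.07  0.01] w 0.038 q6 -1.04 [3.14133378e+00 5.44727969e-04]
[np.float64(-0.01), np.float64(-0.0), np.float64(3.58), np.float64(-0.15)]
```

servo_tool(
  targets=[
    [0, 0, 1.5, 0],
    [0, 0, 3, 0],
    [0, 0, 3.6, 0],
    [0, 0, 3.6, 0],
    [0, 0, 3.6, 10],
    [0, 0, 3.6, 20],
    [0, 0, 3.6, 30],
    [0, 0, 3.6, 40],
  ],
)

```text
time: 22.15
tool_pos: [0.5746, -0.1764, 0.0869]
ee_rot: [3.141, -0.0, 1.513]
wrist_force: [0.8, 0.5, -0.7]
width: 0.038
finger_force: 0.4
```

servo_tool(
  targets=[
    [0, 0, 0, 10],
    [0, 0, 0, 20],
    [0, 0, 0, 30],
    [0, 0, 0, 40],
    [0, 0, 0, 50],
    [0, 0, 0, 60],
    [0, 0, 0, 70],
    [0, 0, 0, 80],
  ],
)

```text
time: 23.15
tool_pos: [0.5742, -0.1767, 0.0868]
ee_rot: [3.141, 0.0, 0.116]
wrist_force: [-0.8, -0.3, -0.1]
width: 0.0381
finger_force: 0.4
```

servo_tool(
  targets=[
    [0, 0, 0, 10],
    [0, 0, 0, 20],
    [0, 0, 0, 30],
    [0, 0, 0, 40],
    [0, 0, 0, 50],
    [0, 0, 0, 60],
    [0, 0, 0, 70],
    [0, 0, 0, 74],
  ],
)

```text
time: 24.15
tool_pos: [0.5744, -0.1764, 0.0869]
ee_rot: [-3.141, 0.0, -1.172]
wrist_force: [-0.5, 1.2, 1.3]
width: 0.038
finger_force: 0.3
```

servo_tool(
  targets=[
    [0, 0, 0, 0],
    [0, 0, 0, 0],
  ],
)

```text
time: 24.4
tool_pos: [0.5745, -0.1765, 0.0868]
ee_rot: [-3.141, -0.0, -1.168]
wrist_force: [-0.4, 0.7, 1.1]
width: 0.0381
finger_force: 0.3
```

```bash
python3 -c "
from h import *
st()"
```

```text
t 24.4 loc [  0.5 -44.8] z 0.0868 fyaw -1.085 F [-0.4  0.7  1.1] T [ 0.21 -0.01  0.05] w 0.0381 q6 2.35 [-3.14109463e+00 -2.44660225e-04]
```

servo_tool(
  targets=[
    [0, 0, 0, -12],
    [0, 0, 0, -12],
    [0, 0, -2, -12],
    [0, 0, -3.5, -12],
    [0, 0, -3.5, -22.6],
    [0, 0, -3.5, -33.2],
    [0, 0, -3.5, -43.8],
    [0, 0, -3.5, -54.4],
  ],
)

```text
time: 25.4
tool_pos: [0.5745, -0.1768, 0.1221]
ee_rot: [3.141, -0.001, -0.215]
wrist_force: [-0.3, -0.4, 0.5]
width: 0.0378
finger_force: 0.0
```

servo_tool(
  targets=[
    [0, 0, 0, -10.6],
    [0, 0, 0, -21.2],
    [0, 0, 0, -31.8],
    [0, 0, 0, -42.4],
    [0, 0, 0, -53],
    [0, 0, 0, -63.6],
    [0, 0, 0, -74.2],
    [0, 0, 0, -84.8],
  ],
)

```text
time: 26.4
tool_pos: [0.5745, -0.1768, 0.1221]
ee_rot: [3.141, 0.0, 1.265]
wrist_force: [1.4, -0.7, -0.7]
width: 0.0377
finger_force: 0.0
```

servo_tool(
  targets=[
    [0, 0, 0, -10.6],
    [0, 0, 0, -21.2],
    [0, 0, 0, -31.8],
    [0, 0, 0, -42.4],
    [0, 0, 0, -53],
    [0, 0, 0, -58],
    [0, 0, 0, -58],
  ],
)

```text
time: 27.28
tool_pos: [0.5745, -0.1767, 0.122]
ee_rot: [3.141, 0.001, 2.27]
wrist_force: [-0.3, 1.0, 0.0]
width: 0.0382
finger_force: 0.0
```

```bash
python3 -c "
from h import *
st();rows([(.5,-45,.085,2.3)])"
```

```text
t 27.27 loc [  0.5 -45.1] z 0.122 fyaw 2.353 F [-0.3  1.   0. ] T [-0.05 -0.09  0.  ] w 0.0382 q6 -1.09 [3.14131957e+00 8.49474676e-04]
[np.float64(0.01), np.float64(0.0), np.float64(3.7), np.float64(3.06)]
```

servo_tool(
  targets=[
    [0, 0, 1.5, 0],
    [0, 0, 3, 0],
    [0, 0, 3.6, 0],
    [0, 0, 3.6, 0],
    [0, 0, 3.6, 10],
    [0, 0, 3.6, 20],
    [0, 0, 3.6, 30],
    [0, 0, 3.6, 40],
  ],
)

```text
time: 28.28
tool_pos: [0.5746, -0.1764, 0.0859]
ee_rot: [3.141, -0.0, 1.569]
wrist_force: [-0.7, 0.5, -1.0]
width: 0.038
finger_force: 0.4
```

servo_tool(
  targets=[
    [0, 0, 0, 10],
    [0, 0, 0, 20],
    [0, 0, 0, 30],
    [0, 0, 0, 40],
    [0, 0, 0, 50],
    [0, 0, 0, 60],
    [0, 0, 0, 70],
    [0, 0, 0, 80],
  ],
)

```text
time: 29.28
tool_pos: [0.5741, -0.1767, 0.0857]
ee_rot: [3.141, 0.0, 0.172]
wrist_force: [-0.4, -0.4, -0.7]
width: 0.0381
finger_force: 0.4
```

servo_tool(
  targets=[
    [0, 0, 0, 10],
    [0, 0, 0, 20],
    [0, 0, 0, 30],
    [0, 0, 0, 37],
    [0, 0, 0, 43],
    [0, 0, 0, 47],
    [0, 0, 0, 50],
    [0, 0, 0, 50],
  ],
)

```text
time: 30.28
tool_pos: [0.5743, -0.1765, 0.0858]
ee_rot: [-3.141, -0.0, -0.694]
wrist_force: [-1.8, 0.7, -0.3]
width: 0.0377
finger_force: 0.3
```

```bash
python3 -c "
from h import *
st()"
```

```text
t 30.27 loc [  0.3 -44.8] z 0.0858 fyaw -0.611 F [-1.8  0.7 -0.3] T [0.14 0.15 0.05] w 0.0377 q6 1.87 [-3.14149003e+00 -1.51904337e-04]
```

Torque still small (0.05 N m). Proceed slowly in small steps.

servo_tool(
  targets=[
    [0, 0, 0, 3],
    [0, 0, 0, 6],
    [0, 0, 0, 9],
    [0, 0, 0, 12],
    [0, 0, 0, 14],
    [0, 0, 0, 16],
    [0, 0, 0, 16],
  ],
)

```text
time: 31.15
tool_pos: [0.5744, -0.1766, 0.0856]
ee_rot: [-3.141, -0.0, -0.974]
wrist_force: [-0.1, 0.7, -0.4]
width: 0.038
finger_force: 0.3
```

```bash
python3 -c "
from h import *
st()"
```

```text
t 31.15 loc [  0.4 -44.9] z 0.0856 fyaw -0.891 F [-0.1  0.7 -0.4] T [0.2  0.1  0.04] w 0.038 q6 2.15 [-3.14140054e+00 -3.20124544e-04]
```

servo_tool(
  targets=[
    [0, 0, 0, 1.5],
    [0, 0, 0, 3],
    [0, 0, 0, 4],
    [0, 0, 0, 4],
  ],
)

```text
time: 31.65
tool_pos: [0.5744, -0.1766, 0.0856]
ee_rot: [-3.141, -0.0, -1.044]
wrist_force: [-0.7, 0.7, 0.9]
width: 0.0381
finger_force: 0.3
```

```bash
python3 -c "
from h import *
st()"
```

```text
t 31.65 loc [  0.4 -45. ] z 0.0856 fyaw -0.961 F [-0.7  0.7  0.9] T [0.2  0.07 0.01] w 0.0381 q6 2.22 [-3.14146120e+00 -2.93549952e-04]
```

servo_tool(
  targets=[
    [0, 0, 0, 1],
    [0, 0, 0, 2],
    [0, 0, 0, 3],
    [0, 0, 0, 3],
  ],
)

```text
time: 32.15
tool_pos: [0.5743, -0.1766, 0.0855]
ee_rot: [-3.142, -0.0, -1.096]
wrist_force: [-0.4, 0.7, 0.9]
width: 0.038
finger_force: 0.4
```

```bash
python3 -c "
from h import *
st()"
```

```text
t 32.15 loc [  0.3 -44.9] z 0.0855 fyaw -1.013 F [-0.4  0.7  0.9] T [ 0.26 -0.02  0.08] w 0.038 q6 2.27 [-3.14150778e+00 -7.76069830e-05]
```

servo_tool(
  targets=[
    [0, 0, 0, 1],
    [0, 0, 0, 2],
    [0, 0, 0, 3],
    [0, 0, 0, 3],
  ],
)

```text
time: 32.65
tool_pos: [0.5743, -0.1762, 0.0855]
ee_rot: [-3.141, 0.001, -1.148]
wrist_force: [-0.0, 2.5, 1.0]
width: 0.0376
finger_force: 6.5
```

```bash
python3 -c "
from h import *
st()"
```

```text
t 32.65 loc [  0.3 -44.5] z 0.0855 fyaw -1.065 F [-0.   2.5  1. ] T [0.66 0.01 0.29] w 0.0376 q6 2.33 [-3.14140847e+00  5.20388097e-04]
```

servo_tool(
  targets=[
    [0, 0, 0, 1],
    [0, 0, 0, 1.5],
    [0, 0, 0, 1.5],
  ],
)

```text
time: 33.02
tool_pos: [0.5743, -0.1762, 0.0855]
ee_rot: [-3.141, 0.0, -1.174]
wrist_force: [-1.1, 4.4, 1.1]
width: 0.038
finger_force: 13.6
```

```bash
python3 -c "
from h import *
st()"
```

```text
t 33.02 loc [  0.3 -44.5] z 0.0855 fyaw -1.091 F [-1.1  4.4  1.1] T [0.87 0.01 0.63] w 0.038 q6 2.35 [-3.14140145e+00  4.44471635e-04]
```

Torque climbs steeply (0.63 N m): the nut is tight. Back off and lift clear.

servo_tool(
  targets=[
    [0, 0, 0, -5],
    [0, 0, 0, -12],
    [0, 0, 0, -14],
    [0, 0, -2, -14],
    [0, 0, -5, -14],
    [0, 0, -10, -14],
    [0, 0, -12, -14],
    [0, 0, -12, -14],
  ],
)

```text
time: 34.02
tool_pos: [0.5754, -0.1778, 0.208]
ee_rot: [-3.14, -0.005, -0.932]
wrist_force: [-0.1, -1.1, -0.8]
width: 0.0377
finger_force: 0.0
```

Run:
```python
from h import *
st()
# numeric check: wing direction predicted for nut_turn=0 along fixture x; compare picture without viewing
M=camera_model("wrist");i=snapshot("wrist");cv2.imwrite("pics/w6.png",i)
W=cv2.imread("pics/w1.png");import pickle
def rect(im,M,z):  # orthographic patch at height z, fixture frame, 1 mm/px, x up, y left
    m=np.array([[proj("wrist",[*F(60-r,60-c),z],M) for c in range(170)] for r in range(130)],np.float32)
    return cv2.cvtColor(cv2.remap(im,m[...,0],m[...,1],cv2.INTER_LINEAR),cv2.COLOR_BGR2GRAY)
p=rect(i,M,.078)  # ear height; stud at col 105,row 60
# coarse brightness table around stud along/across fixture x at r=23
for a in range(0,180,15):
    v=[int(p[int(60-s*23*np.cos(np.radians(a))),int(105-s*23*np.sin(np.radians(a)))]) for s in (1,-1)]
    print(a,v)
q=rect(i,M,.042); print("bush area",[int(x) for x in q[60,2:50:4]])
```

```text
t 34.02 loc [  1.5 -46. ] z 0.208 fyaw -0.849 F [-0.1 -1.1 -0.8] T [0.12 0.03 0.03] w 0.0377 q6 2.11 [-3.13953615 -0.00548692]
0 [145, 147]
15 [177, 123]
30 [170, 101]
45 [62, 100]
60 [66, 98]
75 [65, 65]
90 [63, 64]
105 [66, 64]
120 [98, 65]
135 [98, 58]
150 [100, 64]
165 [168, 130]
bush area [118, 86, 84, 84, 83, 84, 84, 83, 89, 85, 63, 65]
```

```bash
python3 -c "
from bench import *
print(close_job())"
```

```text
the job is handed in; nothing more can be done
None
```

The job is handed in at about 34 s: the bush sits home in the vee, the strap was pushed round to its stop, and the wing nut was run down until the resisting torque rose sharply to 0.63 N m. I turned the nut with two spread fingertips, one against each wing, and did not view a picture after tightening.

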